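# Grease the polishing spindle's wheel-end bearing

### The job

Take the polishing spindle out of drive and give its wheel-end bearing a shot of grease: first throw the belt lever over, away from the robot, into the off notch, which is marked with a white line on the belt guard, and leave it resting there by itself. Then take the push-type grease gun out of its wooden holder, press its coupler squarely onto the tilted grease nipple of the bearing next to the felt wheel until it snaps on, push the gun in against its spring to the end of its stroke, and finish while still holding it pushed in like that. Leave the candlestick, the tankard and the polish tin where they stand.

Things in the scene. Friction and masses are not known exactly. Their poses are not given: they have to be found in the camera images.
- spindle: Bench polishing spindle, screwed down. Base plate 170 x 340 mm; shaft along y, 105 mm up; grey pillow-block bearings at y = 105 and -105 mm; pale felt wheel 150 mm across at y = 185 mm, bare taper at the -y end; between the bearings a green belt guard 170 mm (x) x 70 mm (y), 169 mm high. Origin: under the middle, on the bench. x points away from the robot's side, y to the felt wheel.
- lever_pivot (a point): Pivot of the belt lever, on the belt guard's -y side, 60 mm above the bench. Axes as the spindle's; the lever turns about y.
- lever_knob (a point): Centre of the black ball (30 mm across) on the belt lever, a straight upright 11 mm steel rod beside the belt guard, 54 mm to the -y side of the spindle's middle; 150 mm from pivot to the ball's centre. z points along the lever, away from the pivot.
- lever (a joint): Angle of the belt lever (rad): at 0 it leans 0.436 towards the robot (spindle's -x); grows as the ball goes away (+x). Its sprung pawl drops into notches of a fixed sector: running notches at 0, 0.16, 0.32 (starts in one), a smooth stretch, then the off notch at 0.88, where a white line runs up the guard's side and over its top edge; stop 0.03 beyond. 4 to 5 N at the ball moves it out of a notch.
- nipple: Steel grease nipple on the bearing next to the felt wheel. Origin: centre of its round 8 mm head, on a 5 mm neck above a 12 mm hexagon, 47 mm from the shaft's axis. z points out along the nipple, 35 degrees (0.611 rad) from upright, leaning to the spindle's -x. (The far bearing has one like it, not to be used.)
- gun_grip (a point): Where to hold the round steel grease gun: on its axis, 98 mm above the barrel's lower shoulder, 36 mm below the top of the end cap. Barrel 36 mm across, 120 mm long; cap 39 mm across, 14 mm high; below, a 10 mm nozzle tube ends in the coupler. Stands upright, nose down, shoulder on the holder's top; about 0.43 kg. z points from coupler to cap.
- socket (a point): Centre of the socket in the gun's coupler, on the gun's axis, 164 mm below gun_grip with the nozzle run out; meets the centre of the nipple's head when snapped on. Coupler 20 mm across, its mouth 16 mm wide, 5.5 mm beyond this point. Four sprung jaws inside yield at about 7 N over the last 7 mm before home, and centre it if within 2 mm of the axis. z points to the gun's cap.
- nozzle (a joint): How far the nozzle is pushed into the gun's barrel (m): 0 run out, 0.015 end of the stroke (a hard stop). A spring pushes it out: about 8 N to start it, 15 N at the end; it comes out again when the gun is let go.
- holder_mouth (a point): Middle of the top of the gun's holder, a fixed block of pale wood 90 x 120 mm and 85 mm high, with a 27 mm hole 80 mm deep in which the nozzle and coupler stand.
- candlestick: Brass candlestick, 170 mm high, foot 90 mm across; origin under its foot. To be left alone.
- tankard: Plain grey metal tankard with a handle, 84 mm across and 110 mm high; origin under its base. To be left alone.
- polish_tin: Round copper-coloured tin, 70 mm across and 60 mm high; origin under its base. To be left alone.
Mind the look-alikes: they are no part of the job. Of the things that look like the part that bears gun_grip, the smallest one is meant.

How it is judged:
On the way, in this order (a step that is already met when the one before it is completed fails the run):
1. the belt lever rests by itself in the marked off notch (value of joint lever between 0.84 and 0.92 rad and contact force between each of the arm, the fingers and spindle below 0.5 N), for 0.2 s.
2. the gun's coupler is snapped squarely onto the nipple next to the felt wheel (distance between socket and nipple below 0.0025 m and angle between the z axis of socket and the z axis of nipple, either way round below 0.175 rad and value of joint lever above 0.84 rad), for 0.2 s.
At the end, for the whole second after the job is handed in: The lever is in the off notch (0.88 within 0.04 rad); the coupler is snapped on the nipple next to the felt wheel (socket within 2.5 mm of the nipple's head, axes within 10 degrees); and the robot's fingers, on the gun, hold the nozzle pushed in by more than 10 of its 15 mm through the last second (all of step 2 and value of joint lever below 0.92 rad and value of joint nozzle above 0.01 m and contact force between the fingers and gun above 3 N); the arm keeps its last pose, push and grip.
It fails at once if the candlestick, the tankard or the polish tin is shifted by more than 3 cm or tipped (distance of any of candlestick, tankard, polish_tin from where it was at the start of the episode above 0.03 m or angle between any of candlestick, tankard, polish_tin's own z axis and vertical above 0.35 rad).
It also fails if it takes over 61 s, if anything falls off the work surface, if the arm or the gripper's body presses on something with over 40 N, if the wrist force passes 120 N, or if a joint passes its speed limit or range.

### The arm

A 7-joint arm with a two-finger parallel gripper is mounted at the origin on the work surface. World frame = base frame: x ahead of the robot, y to its left, z up, the work surface at z = 0. Lengths are in m, angles in rad, forces in N, time in s.
With the tool pointing down it reaches from about 0.425 to 0.875 m from the base axis. Payload 4.7 kg.
Tool frame: the origin (TCP) lies at the very end of the fingers, on their centre line; the grasp point (between the pads) lies ctrl.pinch_z behind it (ctrl.pinch_z is the distance from the TCP to the grasp point, in m); x points along the fingers, y is the direction in which the jaws open and shut, and the axes are right-handed (so a half turn about x gives the same grasp; the last joint's range is limited). The gripper opens to 87 mm and grips with 3 to 60 N. Pads are 19 mm wide; open, the fingers measure 117 mm over their backs; the gripper's body (75 mm by 190 mm) begins 51 mm behind the grasp point.
Start: joints at [1.136, 0.321, -0.07, 1.45, 0.023, 1.371, -0.057], TCP at [0.282, -0.586, 0.223] pointing down, gripper open.
Joint ranges: [-2.86, 2.86], [-0.3, 2.09], [-1.38, 1.24], [0.06, 2.45], [-1.56, 4.7], [0.09, 2.05], [-2.69, 2.69]. Speed limits (rad/s): [2.57, 2.57, 3.14, 3.14, 3.14, 3.14, 3.14].

### API

Orientations are given as a rotation vector (axis times angle).
In Python, from bench import get_state, get_image, camera_info, order, ctrl gives the robot as it stands.
- The arm moves only by the tool jog_arm, never from a script. Its arguments are lists of equal length, an entry for each row: "claw": the finger opening in mm, from 0 to 87; "xyz": the shift along the tool's x, y, z in mm, a list of three; "roll": the turn about the tool's x in degrees. In form: {"claw": [claw, ...], "xyz": [[tx, ty, tz], ...], "roll": [roll, ...]}. A call has 1 to 5 rows; each row is the pose to reach, as a shift and turn from the pose measured when the call began, along the tool's axes at that moment; what a row does not reach only later rows make up. A row lasts 1/10 s, in which the tool goes at most 50 mm and 8.59 degrees, less where a joint would pass 70% of its speed; a pose out of reach is approached as far as the arm can. A call with a gripper value outside its range is refused whole. The fingers move at their own pace and stop on an object; "force" is the grip in N (left out, the last holds). Time passes only in rows, so rows that repeat a pose let the fingers close. It gives the time, the measured TCP pose, the force and the opening at its end, in the units of the state.
- get_state(): the state, without advancing time (a new reading comes with each control period).
- get_image(name): name is "side" or "top"; returns (picture, depth): 384x512x3 uint8, red, green, blue; 384x512 float32, m along the optical axis (not along the pixel's ray), 0 where there is no reading.
- camera_info(name): a dict with "intrinsics" (3x3 intrinsics, pixels), "dist" ([k1, k2, p1, p2, k3] as OpenCV has them; the pictures are not rectified), "rvec" (rotation vector, rad) and "tvec" (3), from world to camera coordinates, as OpenCV has them. Camera axes: x right, y down, z forward; pixel columns grow to the right and rows downward; lengths in m; the calibration is good to about 2 mm. A picture is of the moment at which its call begins. camera_info takes no time and is no camera call.
- order.close_job(): hands the job in, once; it reports no verdict.
The state is a dict: "time": time; "joint_positions": joint angles; "qd": joint speeds; "joint_torque": joint torques, N m; "position": TCP position; "tool_rot": TCP orientation; "ft_force": force on the tool from outside, world axes, zero at the start; "torque": the same for the moment, N m; "grip_width": opening from 0.0 (shut) to 1.0 (fully open).
Only numpy, scipy, OpenCV 4.12 (cv2) and the standard library are available. Lean on these libraries where they do the work, as an engineer would, in place of code of your own. Each camera call takes 0.05 s, during which the arm holds its last target. There are 200 camera calls.

## Working session

There is one attempt and no reset: what is moved stays moved. The work goes in short steps, Python scripts to look and compute and a tool call to move; the robot and the scene stay as the last step left them, time stands still between calls to the robot, and variables do not carry over. Pictures are saved under pics/ and viewed, about 8 in all and at most 12, crops included, and the job is handed in when it is done.

Besides the shell and the picture viewer there is one more tool, called after "Call:" in YAML: its name, and indented under it one key for each argument. jog_arm: Moves the arm, as the interface text tells. Its arguments: {"type":"object","properties":{"claw":{"type":"array"},"xyz":{"type":"array"},"roll":{"type":"array"},"force":{"type":"number"}},"required":["claw","xyz","roll"]}

```bash
ls; mkdir -p pics; cat > h.py <<'E'
import numpy as np, cv2
from scipy.spatial.transform import Rotation as R
from bench import get_state,get_image,camera_info,order,ctrl
def grab(n):
    im,d=get_image(n); np.savez('last_%s.npz'%n,im=im,d=d); return im,d
def load(n):
    z=np.load('last_%s.npz'%n); return z['im'],z['d']
def cam(n):
    c=camera_info(n); return np.array(c['intrinsics']),np.array(c['dist']),R.from_rotvec(np.ravel(c['rvec'])),np.ravel(c['tvec'])
def cloud(n,d):
    K,D,r,t=cam(n); h,w=d.shape
    u,v=np.meshgrid(np.arange(w),np.arange(h))
    p=cv2.undistortPoints(np.stack([u,v],-1).reshape(-1,1,2).astype(float),K,D).reshape(-1,2)
    P=np.c_[p,np.ones(len(p))]*d.reshape(-1,1)
    W=r.inv().apply(P-t); W[d.ravel()==0]=np.nan
    return W.reshape(h,w,3)
def proj(n,p):
    K,D,r,t=cam(n); return cv2.projectPoints(np.atleast_2d(p).astype(float),r.as_rotvec(),t,K,D)[0].reshape(-1,2)
def tool(): 
    s=get_state(); return np.array(s['position']),R.from_rotvec(s['tool_rot'])
E
python3 - <<'E'
from h import *
s=get_state(); print(s); print(R.from_rotvec(s['tool_rot']).as_matrix().round(3), ctrl.pinch_z)
for n in('side','top'):
    im,d=grab(n); cv2.imwrite('pics/a_%s.png'%n,im[...,::-1])
    K,D,r,t=cam(n); print(n,K.round(1).tolist(),r.inv().apply(-t),r.inv().apply([0,0,1]))
E
```

```text
pics
{'time': 0.0, 'joint_positions': array([ 1.13611009,  0.3218201 , -0.07008774,  1.45167357,  0.02262875,
        1.37080371, -0.05688544]), 'qd': array([ 0.00103122,  0.001492  ,  0.00049036,  0.00041802, -0.00130175,
       -0.00015431, -0.00017981]), 'joint_torque': array([ 1.23950493e-03, -4.91287851e+01, -4.03015343e-01, -3.12522840e+01,
       -6.39176066e-02,  4.36769729e-02,  1.66521213e-04]), 'position': array([ 0.2817228 , -0.58515788,  0.22146416]), 'tool_rot': array([ 1.97259939,  0.45226171, -1.97370987]), 'ft_force': array([0.33649671, 0.57419122, 0.49742009]), 'torque': array([-0.01367295,  0.03533505, -0.01977142]), 'grip_width': 0.9976227376971338}
[[-0.001  0.434 -0.901]
 [ 0.002 -0.901 -0.434]
 [-1.    -0.002  0.   ]] 0.0187
side [[499.6, 0.0, 254.3], [0.0, 499.6, 191.4], [0.0, 0.0, 1.0]] [0.2863559  1.20348651 0.86312795] [ 0.10561439 -0.84155151 -0.52975151]
top [[395.1, 0.0, 255.8], [0.0, 395.1, 188.1], [0.0, 0.0, 1.0]] [0.28320827 0.05731603 1.42780767] [ 0.12029469 -0.01266454 -0.99265744]
```

View pics/a_side.png

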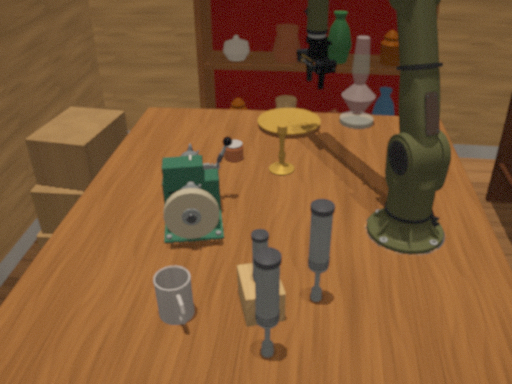

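View pics/a_top.png

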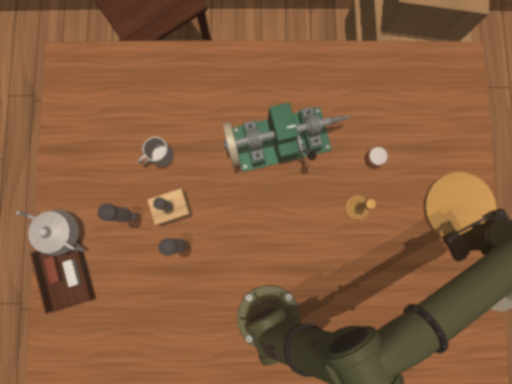

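The side view shows the spindle at about (193,205), with its wheel facing the camera. The lever knob is at (227,141). The small gun stands in the holder at (260,250), with the taller look-alikes at (267,300) and (320,250). In the top view the guard is at (286,135), the knob at (311,155), the holder at (168,206) and the gun cap at (162,205).

```bash
python3 - <<'E'
from h import *
im,d=load('top'); W=cloud('top',d); im2,d2=load('side'); W2=cloud('side',d2)
def box(W,lo,hi): 
    m=np.all((W>lo)&(W<hi),-1); return m
for nm,w,uv in (('guard',W,(286,125)),('knob',W,(311,155)),('holder',W,(180,210)),('cap',W,(162,205)),('gunA cap',W,(107,212)),('gunB',W,(168,246)),('knobs',W2,(227,141)),('wheel',W2,(185,215)),('table',W,(250,200)),('tank',W,(152,148)),('candle',W,(371,204)),('tin',W,(378,156))):
    print(nm,w[uv[1],uv[0]].round(4))
P=W.reshape(-1,3); c=W[125,286]
def rect(m,nm,im=None):
    q=P[m][:,:2].astype(np.float32)*1000; r=cv2.minAreaRect(q); print(nm,len(q),r,'medz',np.median(P[m][:,2]))
near=lambda c,r:np.linalg.norm(P[:,:2]-np.array(c)[:2],axis=1)<r
rect(near(c,.15)&(P[:,2]>.155)&(P[:,2]<.18),'guard')
h=W[210,180]; rect(near(h,.1)&(abs(P[:,2]-.085)<.008),'holder')
k=W[205,162]; rect(near(k,.04)&(P[:,2]>k[2]-.006),'cap')
rect(near(c,.25)&(P[:,2]>.005)&(P[:,2]<.02),'base')
for n,I,u in(('top',im,(215,85,145,100)),('side',im2,(140,130,110,120))):
    x,y,w,hh=u; cv2.imwrite('pics/c_%s.png'%n,cv2.resize(I[y:y+hh,x:x+w,::-1],None,fx=5,fy=5,interpolation=cv2.INTER_CUBIC))
E
```

```text
guard [ 0.6444 -0.0595  0.1663]
knob [ 0.5345 -0.1325  0.2106]
holder [0.3724 0.2985 0.0839]
cap [0.3796 0.3311 0.2125]
gunA cap [0.355  0.4772 0.2758]
gunB [0.2559 0.297  0.2766]
knobs [ 0.5316 -0.1168  0.2045]
wheel [0.606  0.1433 0.1109]
table [0.4126 0.0604 0.0024]
tank [0.602  0.4147 0.0227]
candle [ 0.3821 -0.3288  0.1688]
tin [ 0.5608 -0.3939  0.0618]
guard 777 ((627.0667114257812, -61.43463134765625), (189.72377014160156, 82.26870727539062), 20.33709716796875) medz 0.16695545904331302
holder 686 ((384.8399963378906, 340.7785949707031), (90.99964141845703, 117.58307647705078), 17.910045623779297) medz 0.0835190014739923
cap 113 ((384.13232421875, 340.768310546875), (33.95627212524414, 34.427215576171875), 89.12062072753906) medz 0.21622435610867638
base 1325 ((648.001953125, -56.73004150390625), (478.1367492675781, 483.62127685546875), 17.518444061279297) medz 0.007772996228568814
```

View pics/c_top.png

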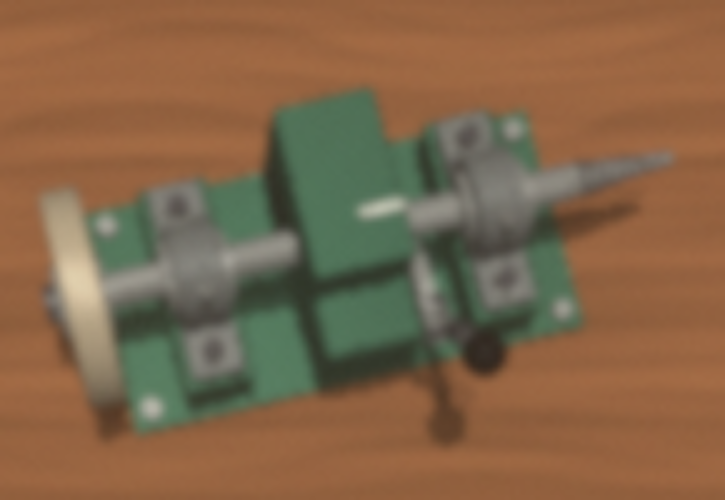

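View pics/c_side.png

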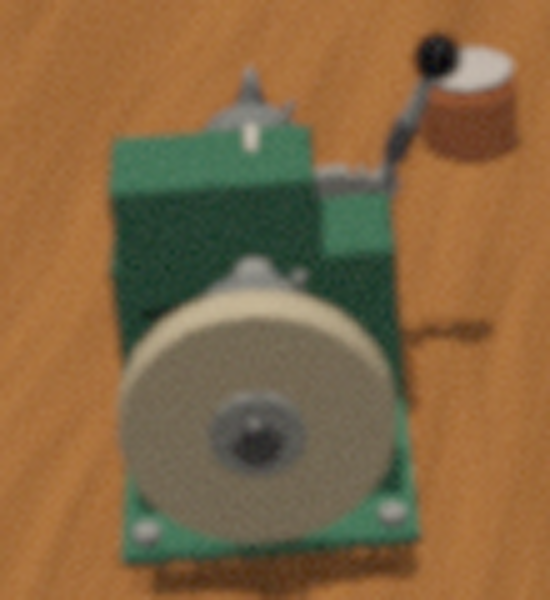

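```bash
cat > fit.py <<'E'
from h import *
from scipy.optimize import least_squares
top=lambda a,b:(215+a/5-.4,85+b/5-.4)
side=lambda a,b:(140+a/5-.4,130+b/5-.4)
obs=[('top',(-85,-170,'t'),top(580,325)),('top',(85,-170,'t'),top(528,112)),('top',(-85,170,'t'),top(135,432)),
('side',(-85,170,0),side(418,540)),('side',(85,170,0),side(125,560)),('side',(0,'w',105),side(257,437)),
('side',(-27,105,143.5),side(300,275))]
def W(p,o):
    l=[p[3] if c=='t' else p[4] if c=='w' else c/1000 for c in o]
    return R.from_euler('z',p[2]).apply(l)+[p[0],p[1],0]
def f(p): return np.r_[np.concatenate([proj(n,W(p,o))[0]-uv for n,o,uv in obs]),(p[3]-.012)*300,(p[4]-.2)*100]
s=least_squares(f,[.63,-.06,.2,.012,.2],x_scale=[.01,.01,.1,.01,.01],loss='soft_l1')
if __name__=='__main__':
    print(s.x,f(s.x).reshape(-1,2).round(2))
    p=s.x; r=R.from_euler('z',p[2]); print('yawdeg',np.degrees(p[2]))
    print('nip',r.apply([-.027,.105,.1435])+[p[0],p[1],0])
    # knob: triangulate
    a=top(485,352); b=side(437,55)
    rays=[]
    for n,uv in(('top',a),('side',b)):
        K,D,rr,t=cam(n); q=cv2.undistortPoints(np.array([[uv]],float),K,D).ravel(); rays.append((rr.inv().apply(-t),rr.inv().apply([q[0],q[1],1])))
    (o1,d1),(o2,d2)=rays; A=np.c_[d1,-d2]; x=np.linalg.lstsq(A,o2-o1,rcond=None)[0]
    k=(o1+d1*x[0]+o2+d2*x[1])/2; print('knob',k,'gap',np.linalg.norm(o1+d1*x[0]-o2-d2*x[1]))
    print('knob in spindle',r.inv().apply(k-[p[0],p[1],0]))
    for th in(0,.16,.32,.88):
        l=[.15*np.sin(th-.436),-.054,.06+.15*np.cos(th-.436)]; print(th,l,r.apply(l)+[p[0],p[1],0])
E
python3 fit.py
```

```text
[ 0.63729907 -0.05658904  0.2306238   0.01162618  0.20384966] [[ 1.47  0.54]
 [ 0.04 -0.44]
 [ 0.24  0.5 ]
 [ 0.6   0.52]
 [-0.77  1.15]
 [-0.08 -0.17]
 [-0.36  0.08]
 [-0.11  0.38]]
yawdeg 13.213770280317853
nip [0.58701251 0.03945919 0.1435    ]
knob [ 0.53632722 -0.13674856  0.19605631] gap 0.0022327499889975115
knob in spindle [-0.11662177 -0.05495659  0.19605631]
0 [np.float64(-0.06334755908289288), -0.054, np.float64(0.19596722677998324)] [ 0.58797228 -0.12363963  0.19596723]
0.16 [np.float64(-0.040876383932981965), -0.054, np.float64(0.20432297542859712)] [ 0.60984851 -0.11850306  0.20432298]
0.32 [np.float64(-0.017361003845860923), -0.054, np.float64(0.20899193114213938)] [ 0.6327413  -0.1131278   0.20899193]
0.88 [np.float64(0.06443325818355383), -0.054, np.float64(0.19545610078490924)] [ 0.71236997 -0.09443087  0.1954561 ]
```

Call:
jog_arm:
  claw: [0, 0, 0, 0, 0]
  xyz:
    - [-45, 0, 0]
    - [-65, -30, -36]
    - [-65, -62, -74]
    - [-65, -93, -112]
    - [-65, -125, -150]
  roll: [0, 3, 6, 9, 12.5]

```text
time: 0.6
position: [0.3632, -0.4056, 0.2865]
tool_rot: [2.101, 0.243, -2.102]
ft_force: [1.0, 0.7, 0.0]
grip_width: 0.627
```

```bash
cat > t.py <<'E'
import sys
from fit import *
p,r=tool(); st=get_state()
sp=R.from_euler('z',s.x[2]); O=np.array([s.x[0],s.x[1],0])
def go(t): return (r.inv().apply(np.array(t)-p)*1000).round(1)
def spw(l): return sp.apply(l)+O
def info():
    m=r.as_matrix(); print('t',round(st['time'],2),'p',p.round(4),'f',np.round(st['ft_force'],1),'w',round(st['grip_width']*87,1),'insp',sp.inv().apply(p-O).round(4))
    print('toolx',m[:,0].round(3),'rollneeded to -spy',np.degrees(np.arctan2(*(r.inv().apply(sp.apply([0,-1,0])))[[2,1]])).round(1))
E
python3 -c "
from t import *
info(); print(go(spw([-.175,-.054,.28])), go(spw([-.175,-.054,.18])))"
```

```text
t 0.6 p [ 0.3632 -0.4056  0.2865] f [1.  0.7 0. ] w 54.5 insp [-0.3466 -0.2772  0.2865]
toolx [-0.001  0.002 -1.   ] rollneeded to -spy -0.1
[   6.8 -223.6 -171. ] [ 106.8 -223.4 -171.1]
```

Call:
jog_arm:
  claw: [0, 0, 0, 0, 0]
  xyz:
    - [0, -40, -30]
    - [0, -80, -60]
    - [0, -120, -90]
    - [0, -160, -122]
    - [0, -200, -153]
  roll: [0, 0, 0, 0, 0]

```text
time: 1.1
position: [0.4657, -0.1777, 0.2866]
tool_rot: [2.1, 0.242, -2.102]
ft_force: [1.0, -0.7, -0.6]
grip_width: 0.171
```

```bash
python3 -c "
from t import *
info(); print(go(spw([-.175,-.054,.18])))"
```

```text
t 1.1 p [ 0.4657 -0.1777  0.2866] f [ 1.  -0.7 -0.6] w 14.9 insp [-0.1948 -0.0787  0.2866]
toolx [-0.001  0.001 -1.   ] rollneeded to -spy -0.2
[106.7 -24.6 -19.8]
```

Call:
jog_arm:
  claw: [0, 0, 0, 0, 0]
  xyz:
    - [0, -25, -10]
    - [40, -25, -20]
    - [80, -25, -20]
    - [105, -25, -20]
    - [105, -25, -20]
  roll: [0, 0, 0, 0, 0]

```text
time: 1.6
position: [0.4764, -0.1477, 0.1776]
tool_rot: [2.094, 0.247, -2.112]
ft_force: [-0.2, -0.1, 0.1]
grip_width: 0.006
```

Call:
jog_arm:
  claw: [0, 0, 0, 0, 0]
  xyz:
    - [0, 0, -25]
    - [0, 0, -50]
    - [0, 0, -75]
    - [0, 0, -100]
    - [0, 0, -125]
  roll: [0, 0, 0, 0, 0]

```text
time: 2.1
position: [0.5985, -0.1199, 0.1784]
tool_rot: [2.093, 0.245, -2.113]
ft_force: [-2.5, -0.3, -0.7]
grip_width: -0.002
```

```bash
python3 - <<'E'
from t import *
info()
im,d=grab('side'); a=im[100:260,120:290,::-1]
im,d=grab('top'); b=im[85:185,215:360,::-1]
cv2.imwrite('pics/l1.png',np.hstack([cv2.resize(a,(400,400)),cv2.resize(b,(400,400))]))
E
```

```text
t 2.1 p [ 0.5985 -0.1199  0.1784] f [-2.5 -0.3 -0.7] w -0.2 insp [-0.0522 -0.0528  0.1784]
toolx [-0.01   0.004 -1.   ] rollneeded to -spy -0.2
```

View pics/l1.png

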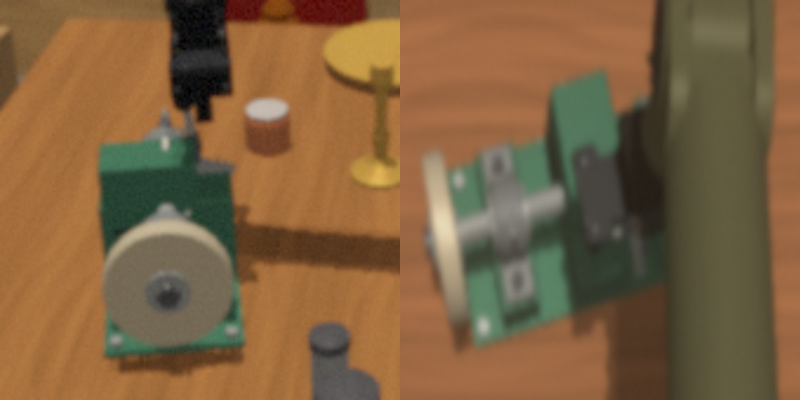

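The lever is following the fingers: in the left half it stands upright at (190,125), with the white line at (165,143). I'll keep pushing.

Call:
jog_arm:
  claw: [0, 0, 0, 0, 0]
  xyz:
    - [0, 0, -10]
    - [0, 0, -20]
    - [0, 0, -28]
    - [0, 0, -33]
    - [0, 0, -36]
  roll: [0, 0, 0, 0, 0]

```text
time: 2.7
position: [0.6369, -0.1098, 0.1782]
tool_rot: [2.098, 0.25, -2.106]
ft_force: [-2.3, 0.0, -0.9]
grip_width: 0.003
```

Call:
jog_arm:
  claw: [0, 0]
  xyz:
    - [0, 0, -3]
    - [0, 0, -3]
  roll: [0, 0]

```text
time: 2.9
position: [0.6391, -0.1094, 0.1776]
tool_rot: [2.096, 0.25, -2.108]
ft_force: [-2.5, -0.5, -1.9]
grip_width: 0.001
```

```bash
python3 - <<'E'
from t import *
info()
E
```

```text
t 2.9 p [ 0.6391 -0.1094  0.1776] f [-2.5 -0.5 -1.9] w 0.1 insp [-0.0103 -0.0518  0.1776]
toolx [-0.006  0.006 -1.   ] rollneeded to -spy -0.0
```

Call:
jog_arm:
  claw: [0, 0, 0]
  xyz:
    - [0, 0, -4]
    - [0, 0, -5]
    - [0, 0, -5]
  roll: [0, 0, 0]

```text
time: 3.2
position: [0.6409, -0.109, 0.1769]
tool_rot: [2.089, 0.249, -2.117]
ft_force: [-9.9, -0.2, 1.3]
grip_width: 0.004
```

Call:
jog_arm:
  claw: [0, 0, 0]
  xyz:
    - [0, 0, -4]
    - [0, 0, -5]
    - [0, 0, -5]
  roll: [0, 0, 0]

```text
time: 3.5
position: [0.6409, -0.109, 0.1768]
tool_rot: [2.077, 0.247, -2.129]
ft_force: [-16.0, -0.5, 5.6]
grip_width: 0.007
```

```bash
python3 - <<'E'
from t import *
info()
E
```

```text
t 3.5 p [ 0.6409 -0.109   0.1768] f [-16.   -0.5   5.6] w 0.6 insp [-0.0085 -0.0519  0.1768]
toolx [-0.025  0.003 -1.   ] rollneeded to -spy -0.1
```

At the stop. Now I'll back off and check that the lever stays put.

Call:
jog_arm:
  claw: [0, 0, 0, 0, 0]
  xyz:
    - [0, 0, 4]
    - [0, 0, 30]
    - [-20, 0, 80]
    - [-60, 0, 120]
    - [-100, 0, 140]
  roll: [0, 0, 0, 0, 0]

```text
time: 4.0
position: [0.5069, -0.1412, 0.2765]
tool_rot: [2.077, 0.246, -2.13]
ft_force: [0.5, -0.7, 1.9]
grip_width: 0.002
```

```bash
python3 - <<'E'
from t import *
info(); print(r.as_rotvec())
im,d=grab('side'); a=im[120:210,140:260,::-1]
im,d=grab('top'); b=im[85:185,215:360,::-1]
cv2.imwrite('pics/l2.png',np.hstack([cv2.resize(a,(480,360)),cv2.resize(b,(320,360))]))
K=proj('side',spw([-.053+.15*np.sin(.444),-.054,.06+.15*np.cos(.444)]))[0]; print('expected knob crop',(K-[140,120])*4)
E
```

```text
t 4.0 p [ 0.5069 -0.1412  0.2765] f [ 0.5 -0.7  1.9] w 0.2 insp [-0.1463 -0.0526  0.2765]
toolx [-0.026  0.003 -1.   ] rollneeded to -spy -0.2
[ 2.07706746  0.24605986 -2.1303153 ]
expected knob crop [176.70352409  94.51782013]
```

View pics/l2.png

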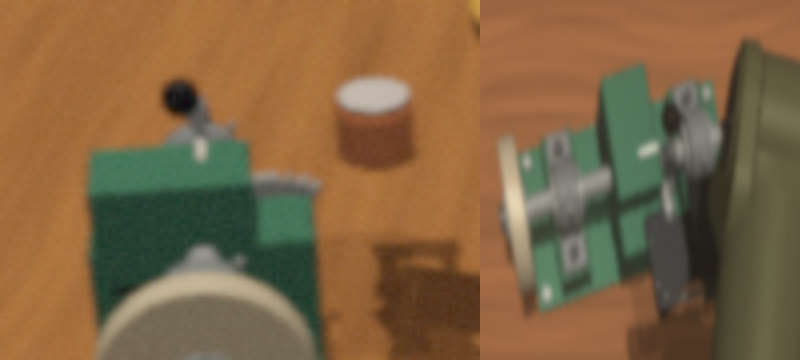

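The knob is at (181,97) against an expected (177,95) for the off notch, so it has stayed there. My jog commands can only roll, so I need another way to pitch the tool. I'll check the arm geometry first.

```bash
python3 - <<'E'
from t import *
q=st['joint_positions']; print(q.round(3), q[1]+q[3]+q[5])
q0=[1.136,.3218,-.07,1.4517,.0226,1.3708]
A=[];b=[]
for (a2,a4,a6,rr,z) in((.3218,1.4517,1.3708,np.hypot(.2817,.5852),.2215),(q[1],q[3],q[5],np.hypot(*p[:2]),p[2])):
    A+= [[np.sin(a2),np.sin(a2+a4),0],[np.cos(a2),np.cos(a2+a4),1]]; b+=[rr,z]
print(np.linalg.lstsq(np.array(A),b,rcond=None))
print(np.arctan2(-p[1],p[0]))
E
```

```text
[ 0.658  0.073 -0.462  1.629  0.038  1.459 -1.154] 3.1605551798517686
(array([ 0.51584176,  0.49669276, -0.16675065]), array([2.55474556e-06]), np.int32(3), array([1.99119378, 1.42134088, 0.12221893]))
0.2725689082704225
```

Call:
jog_arm:
  claw: [80, 80, 80, 80, 80]
  xyz:
    - [-50, -25, 0]
    - [-100, -50, 0]
    - [-150, -75, 0]
    - [-200, -100, 0]
    - [-250, -125, 0]
  roll: [0, 0, 0, 0, 0]

```text
time: 4.6
position: [0.4892, -0.0343, 0.5048]
tool_rot: [2.092, 0.235, -2.11]
ft_force: [0.5, 0.9, -0.4]
grip_width: 0.371
```

```bash
python3 - <<'E'
from t import *
info(); print(st['joint_positions'].round(3))
E
```

```text
t 4.6 p [ 0.4892 -0.0343  0.5048] f [ 0.5  0.9 -0.4] w 32.3 insp [-0.1391  0.0555  0.5048]
toolx [-0.008 -0.004 -1.   ] rollneeded to -spy -0.3
[ 0.551  0.029 -0.553  1.236  0.02   1.889 -1.341]
```

Call:
jog_arm:
  claw: [80, 80, 80, 80, 80]
  xyz:
    - [-50, -25, 0]
    - [-100, -50, 0]
    - [-150, -75, 0]
    - [-200, -75, 0]
    - [-250, -75, 0]
  roll: [0, 0, 0, 0, 0]

```text
time: 5.1
position: [0.48, 0.0192, 0.5963]
tool_rot: [2.129, 0.232, -2.069]
ft_force: [0.7, 0.8, 0.1]
grip_width: 0.833
```

```bash
python3 - <<'E'
from t import *
info(); print(st['joint_positions'].round(3))
E
```

```text
t 5.1 p [0.48   0.0192 0.5963] f [0.7 0.8 0.1] w 72.4 insp [-0.1359  0.1098  0.5963]
toolx [ 0.029 -0.003 -1.   ] rollneeded to -spy -0.2
[-2.130e-01  3.900e-02  1.210e-01  1.028e+00  1.000e-03  2.046e+00
 -1.437e+00]
```

Call:
jog_arm:
  claw: [80, 80, 80, 80, 80]
  xyz:
    - [-50, 0, 0]
    - [-100, 0, 0]
    - [-150, 0, 0]
    - [-200, 0, 0]
    - [-250, 0, 0]
  roll: [0, 0, 0, 0, 0]

```text
time: 5.6
position: [0.4796, 0.0198, 0.6299]
tool_rot: [2.197, 0.232, -1.994]
ft_force: [-0.3, 0.0, -0.8]
grip_width: 0.915
```

```bash
python3 - <<'E'
from t import *
info(); print(st['joint_positions'].round(3))
E
```

```text
t 5.6 p [0.4796 0.0198 0.6299] f [-0.3  0.  -0.8] w 79.6 insp [-0.1361  0.1104  0.6299]
toolx [ 0.096  0.004 -0.995] rollneeded to -spy -0.1
[-0.812  0.01   0.731  0.987 -0.003  2.051 -1.426]
```

The limit trick does pitch the tool, but slowly. A better way is to grip the gun, pivot it in the jaws by levering the coupler in the holder's mouth, then roll 180°. I'll go to the gun now.

```bash
python3 - <<'E'
from t import *
for t in ([.3863,.341,.35],[.3863,.341,.27]): print(go(t))
E
```

```text
[ 270.8 -339.    44.5]
[ 350.5 -340.4   52. ]
```

Call:
jog_arm:
  claw: [87, 87, 87, 87, 87]
  xyz:
    - [30, -38, 5]
    - [60, -76, 10]
    - [90, -113, 15]
    - [120, -150, 20]
    - [150, -188, 25]
  roll: [0, 0, 0, 0, 0]

```text
time: 6.1
position: [0.4272, 0.1998, 0.4746]
tool_rot: [2.201, 0.236, -1.991]
ft_force: [0.2, 0.5, -0.5]
grip_width: 0.999
```

```bash
python3 - <<'E'
from t import *
info(); print(st['joint_positions'].round(3))
for t in ([.3863,.341,.35],[.3863,.341,.27]): print(go(t))
E
```

```text
t 6.1 p [0.4272 0.1998 0.4746] f [ 0.2  0.5 -0.5] w 86.9 insp [-0.1459  0.2977  0.4746]
toolx [ 0.099  0.007 -0.995] rollneeded to -spy -0.1
[-1.019 -0.162  0.411  1.461  0.118  1.742 -1.928]
[ 120.9 -148.7   20. ]
[ 200.5 -150.    27.8]
```

Call:
jog_arm:
  claw: [87, 87, 87, 87, 87]
  xyz:
    - [30, -37, 5]
    - [60, -75, 10]
    - [90, -112, 15]
    - [121, -149, 20]
    - [150, -149, 23]
  roll: [0, 0, 0, 0, 0]

```text
time: 6.6
position: [0.383, 0.3471, 0.319]
tool_rot: [2.198, 0.248, -1.987]
ft_force: [0.4, -0.5, -0.8]
grip_width: 0.997
```

```bash
python3 - <<'E'
from t import *
info(); print(st['joint_positions'].round(3))
im,d=grab('side'); x,y=230,180; a=im[y:y+150,x:x+120,::-1]
cv2.imwrite('pics/g1.png',cv2.resize(a,(480,600),interpolation=cv2.INTER_CUBIC))
for t in ([.3863,.341,.27],[.3863,.341,.1644]): print(go(t), ((proj('side',t)[0]-[x,y])*4).round())
E
```

```text
t 6.6 p [0.383  0.3471 0.319 ] f [ 0.4 -0.5 -0.8] w 86.7 insp [-0.1553  0.4512  0.319 ]
toolx [ 0.099  0.01  -0.995] rollneeded to -spy 0.4
[-1.115 -0.066  0.265  1.694  0.086  1.438 -2.19 ]
[49.   6.1  3.1] [114. 128.]
[154.1   4.7  13.5] [116. 285.]
```

View pics/g1.png

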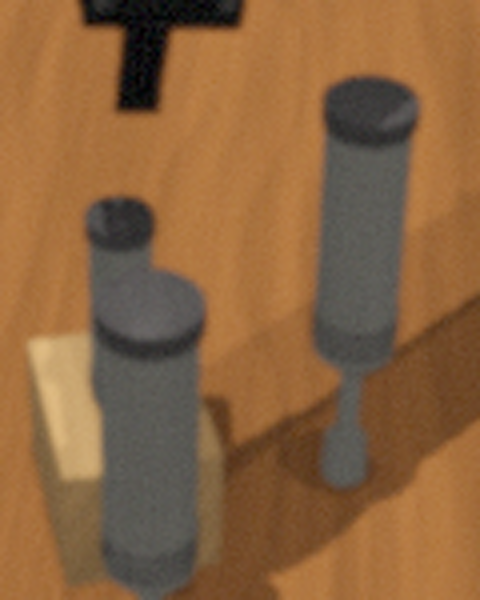

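The small gun's cap is at (120,220) in the crop, with the open fingers at (140,105) above it. The prediction agrees, so I'll descend.

Call:
jog_arm:
  claw: [87, 87, 87, 87, 87]
  xyz:
    - [40, 6, 3]
    - [75, 5, 6]
    - [110, 5, 9]
    - [140, 5, 12]
    - [154, 5, 13.5]
  roll: [0, 0, 0, 0, 0]

```text
time: 7.15
position: [0.3855, 0.3339, 0.1581]
tool_rot: [2.19, 0.235, -1.992]
ft_force: [-0.1, -1.2, 0.3]
grip_width: 1.001
```

```bash
python3 - <<'E'
from t import *
info()
print(go([.3863,.341,.1644]))
E
```

```text
t 7.15 p [0.3855 0.3339 0.1581] f [-0.1 -1.2  0.3] w 87.1 insp [-0.1558  0.4377  0.1581]
toolx [ 0.094  0.001 -0.996] rollneeded to -spy 0.2
[-6.2 -6.6 -3. ]
```

Call:
jog_arm:
  claw: [87, 87, 20, 20, 20]
  xyz:
    - [-6, -6, -3]
    - [-6, -6, -3]
    - [-6, -6, -3]
    - [-6, -6, -3]
    - [-6, -6, -3]
  roll: [0, 0, 0, 0, 0]
  force: 25

```text
time: 7.65
position: [0.3869, 0.3408, 0.1652]
tool_rot: [2.191, 0.236, -1.991]
ft_force: [0.4, 0.6, -0.3]
grip_width: 0.808
```

Call:
jog_arm:
  claw: [20, 20, 20, 20, 20]
  xyz:
    - [0, 0, 0]
    - [0, 0, 0]
    - [0, 0, 0]
    - [0, 0, 0]
    - [0, 0, 0]
  roll: [0, 0, 0, 0, 0]

```text
time: 8.15
position: [0.3868, 0.3416, 0.1654]
tool_rot: [2.192, 0.238, -1.992]
ft_force: [-0.1, 1.3, 0.3]
grip_width: 0.412
```

```bash
python3 - <<'E'
from t import *
info()
print(go([.3863,.341,.1644]))
E
```

```text
t 8.15 p [0.3868 0.3416 0.1654] f [-0.1  1.3  0.3] w 35.8 insp [-0.1529  0.4449  0.1654]
toolx [ 0.095  0.004 -0.995] rollneeded to -spy 0.2
[1.  0.4 0.7]
```

```bash
python3 - <<'E'
from t import *
C=np.array([.3845,.3408,0]); off=r.as_matrix()[:,0]*.0187
def G(a,s=8):
    a=np.radians(a); u=np.array([np.sin(a),np.cos(a)]);n=np.array([u[1],-u[0]])
    g=np.array([13.5,85])-10*n+(170.5-s)*u; return C+sp.apply([g[0]/1000,0,g[1]/1000])+off
t0=p+[0,0,.0635]; print(go(t0))
for a in(0,6,12,18,24.5): print(a,G(a).round(4),(r.inv().apply(G(a)-t0)*1000).round(1))
E
```

```text
[-63.2   1.2  -5.9]
0 [0.3897 0.3417 0.2289] [ 0.3  0.6 -2.8]
6 [0.4063 0.3456 0.229 ] [  1.7   0.6 -19.8]
12 [0.4228 0.3494 0.2274] [  5.    0.7 -36.6]
18 [0.439  0.3533 0.224 ] [  9.9   0.6 -52.9]
24.5 [0.4562 0.3573 0.2184] [ 17.1   0.6 -69.9]
```

Call:
jog_arm:
  claw: [20, 20, 20, 20, 20]
  xyz:
    - [-15, 0, -1.5]
    - [-30, 0, -3]
    - [-45, 0, -4.5]
    - [-63, 0, -6]
    - [-63, 0, -6]
  roll: [0, 0, 0, 0, 0]

```text
time: 8.65
position: [0.3872, 0.3434, 0.2301]
tool_rot: [2.195, 0.24, -1.99]
ft_force: [1.1, 1.0, -3.6]
grip_width: 0.412
```

Lifting: -3.6 N, which is about the gun's weight. Next is the pivot arc.

Call:
jog_arm:
  claw: [20, 20, 20, 20, 20]
  xyz:
    - [2, 2, -6]
    - [2, 2, -15]
    - [3, 2, -25]
    - [4, 2, -35]
    - [5, 2, -35]
  roll: [0, 0, 0, 0, 0]

```text
time: 9.15
position: [0.4234, 0.3501, 0.2282]
tool_rot: [2.196, 0.239, -1.99]
ft_force: [-2.6, 3.6, -2.7]
grip_width: 0.407
```

```bash
python3 - <<'E'
from t import *
info()
C=np.array([.3845,.3408,0]); off=r.as_matrix()[:,0]*.0187
def G(a,s=8):
    a=np.radians(a); u=np.array([np.sin(a),np.cos(a)]);n=np.array([u[1],-u[0]])
    g=np.array([13.5,85])-10*n+(170.5-s)*u; return C+sp.apply([g[0]/1000,0,g[1]/1000])+off
for a in(12,18,24.5): print(a,go(G(a)))
im,d=grab('side'); x,y=190,150; a=im[y:y+150,x:x+150,::-1]
cv2.imwrite('pics/g2.png',cv2.resize(a,(600,600),interpolation=cv2.INTER_CUBIC))
E
```

```text
t 9.15 p [0.4234 0.3501 0.2282] f [-2.6  3.6 -2.7] w 35.4 insp [-0.1152  0.4448  0.2282]
toolx [ 0.097  0.006 -0.995] rollneeded to -spy 0.2
12 [0.7 0.5 0.8]
18 [  5.7   0.4 -15.5]
24.5 [ 13.    0.3 -32.5]
```

View pics/g2.png

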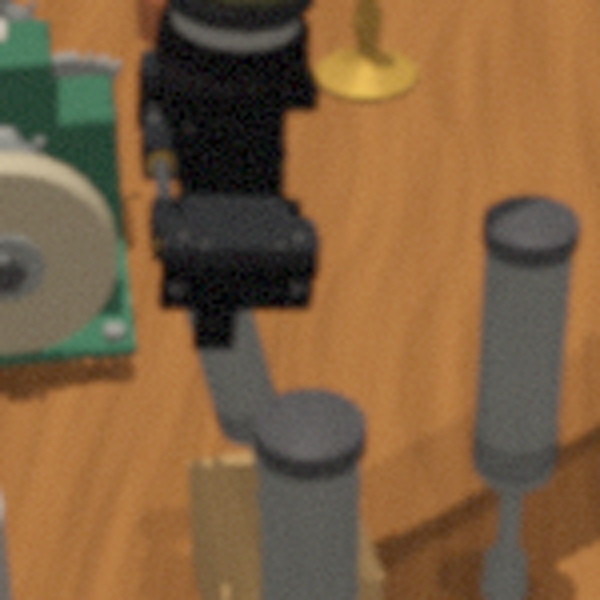

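The pivot works: the barrel at (235,385) leans left, towards +x, about 12°. I'll go on to about 25°.

Call:
jog_arm:
  claw: [20, 20, 20, 20, 20]
  xyz:
    - [3, 0, -9]
    - [6, 0, -18]
    - [10, 0, -26]
    - [14, 0, -34]
    - [14, 0, -34]
  roll: [0, 0, 0, 0, 0]

```text
time: 9.7
position: [0.4586, 0.3576, 0.217]
tool_rot: [2.197, 0.236, -1.99]
ft_force: [-1.0, 3.1, -3.8]
grip_width: 0.412
```

Call:
jog_arm:
  claw: [20, 20, 20, 20, 20]
  xyz:
    - [-30, 0, -10]
    - [-70, 0, -25]
    - [-115, 0, -50]
    - [-160, 0, -60]
    - [-170, 0, -60]
  roll: [0, 0, 0, 0, 0]
  force: 60

```text
time: 10.2
position: [0.5042, 0.3693, 0.3982]
tool_rot: [2.21, 0.235, -1.981]
ft_force: [0.3, 0.4, -3.1]
grip_width: 0.401
```

```bash
python3 - <<'E'
from t import *
info(); print(st['joint_positions'].round(3))
im,d=grab('side'); x,y=150,60; a=im[y:y+150,x:x+150,::-1]
im2,d2=grab('top')
cv2.imwrite('pics/g3.png',cv2.resize(a,(600,600),interpolation=cv2.INTER_CUBIC))
print(((proj('side',p)-[x,y])*4).round())
E
```

```text
t 10.2 p [0.5042 0.3693 0.3982] f [ 0.3  0.4 -3.1] w 34.9 insp [-0.0323  0.445   0.3982]
toolx [ 0.108  0.007 -0.994] rollneeded to -spy -0.1
[-1.019e+00  1.740e-01  3.670e-01  1.303e+00 -2.000e-03  1.586e+00
 -2.003e+00]
[[185. 409.]]
```

View pics/g3.png

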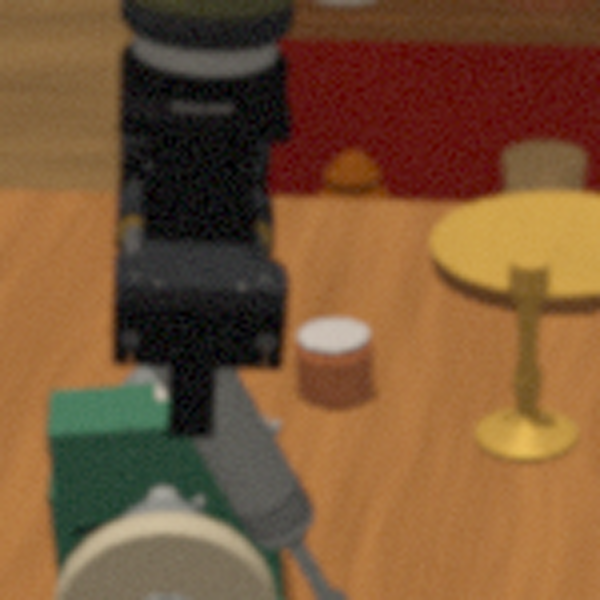

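The gun hangs tilted, with the barrel running from (215,390) to (290,530) and the nozzle beyond it. I'll measure its tilt from depth.

```bash
cat > gun.py <<'E'
from t import *
def gunfit(sgn=1, cams=('side','top')):
    G=p-r.as_matrix()[:,0]*.0187
    best=None; Q=[]
    for n in cams:
        im,d=load(n); w=cloud(n,d).reshape(-1,3); w=w[~np.isnan(w[:,0])]
        l=sp.inv().apply(w-G)
        Q.append(l[(abs(l[:,1])<.025)&(l[:,2]<-.02)&(l[:,2]>-.17)&(abs(l[:,0])<.15)])
        print(n,len(Q[-1]))
    Q=np.vstack(Q)
    # cylinder fit: axis through ~G, radius 18 on barrel (20..97mm from grip)
    from scipy.optimize import least_squares
    def res(x,Q):
        a,b,cx,cy=x; u=np.array([-np.sin(a)*sgn*np.cos(b)*-1*-1,np.sin(b),-np.cos(a)*np.cos(b)])
        v=Q-[cx,cy,0]; s_=v@u; dd=np.linalg.norm(v-np.outer(s_,u),axis=1)
        return s_,dd,u
    def f(x):
        s_,dd,u=res(x,Q); rad=np.where(s_<.097,.018,np.where(s_<.145,.005,.01))
        e=dd-rad; m=(dd<.03); return np.where(m,e,.01)
    sol=None
    for a0 in np.radians([15,25,35]):
        q=least_squares(f,[a0,0,0,0],loss='soft_l1',f_scale=.002,x_scale=[.1,.1,.005,.005])
        if sol is None or q.cost<sol.cost: sol=q
    s_,dd,u=res(sol.x,Q)
    print('tilt deg',np.degrees(sol.x[:2]).round(1),'off mm',(sol.x[2:]*1000).round(1),'n',(dd<.03).sum(),'rms',np.std(f(sol.x)[dd<.03]).round(4))
    return sol.x,sp.apply(u)
if __name__=='__main__':
    info(); x,u=gunfit(); print(u, 'angle gun-toolx',np.degrees(np.arccos(u@r.as_matrix()[:,0])))
E
python3 gun.py
```

```text
t 10.3 p [0.5017 0.3694 0.3937] f [-0.1  0.1 -5.5] w 34.3 insp [-0.0347  0.4457  0.3937]
toolx [ 0.102  0.005 -0.995] rollneeded to -spy 0.0
side 723
top 259
tilt deg [23.2 -0.6] off mm [-4.9 -0.8] n 982 rms 0.0016
[-0.38051723 -0.10060088 -0.91928565] angle gun-toolx 28.928846581403256
```

Tilt relative to the tool is 28.9°, and the tool itself leans 5.9°. After a half roll the gun will lean about 35° towards -x, as needed. Rolling now.

Call:
jog_arm:
  claw: [20, 20, 20, 20, 20]
  xyz:
    - [0, 35, 0]
    - [0, 75, 0]
    - [0, 115, 0]
    - [0, 155, 0]
    - [0, 195, 0]
  roll: [-8.5, -17, -25.5, -34, -42.5]

```text
time: 10.8
position: [0.5449, 0.1769, 0.394]
tool_rot: [1.697, 0.819, -1.537]
ft_force: [-0.8, 0.3, -4.6]
grip_width: 0.401
```

Call:
jog_arm:
  claw: [20, 20, 20, 20, 20]
  xyz:
    - [0, 0, 0]
    - [0, 0, 0]
    - [0, 0, 0]
    - [0, 0, 0]
    - [0, 0, 0]
  roll: [-8.5, -17, -25.5, -34, -42.5]

```text
time: 11.3
position: [0.5436, 0.1758, 0.3906]
tool_rot: [1.131, 1.204, -1.032]
ft_force: [0.0, 0.8, -4.1]
grip_width: 0.4
```

Call:
jog_arm:
  claw: [20, 20, 20, 20, 20]
  xyz:
    - [0, 0, 0]
    - [0, 0, 0]
    - [0, 0, 0]
    - [0, 0, 0]
    - [0, 0, 0]
  roll: [-8.5, -17, -25.5, -34, -42.5]

```text
time: 11.8
position: [0.5422, 0.1747, 0.387]
tool_rot: [0.535, 1.421, -0.498]
ft_force: [-0.3, 0.4, -3.8]
grip_width: 0.4
```

Call:
jog_arm:
  claw: [20, 20, 20, 20, 20]
  xyz:
    - [0, 0, 0]
    - [0, 0, 0]
    - [0, 0, 0]
    - [0, 0, 0]
    - [0, 0, 0]
  roll: [-8.5, -17, -25.5, -34, -42.5]

```text
time: 12.3
position: [0.5408, 0.1736, 0.3834]
tool_rot: [-0.072, 1.487, 0.052]
ft_force: [0.3, 0.3, -4.6]
grip_width: 0.405
```

```bash
python3 - <<'E'
from t import *
info(); print(st['joint_positions'].round(3))
E
```

```text
t 12.3 p [0.5408 0.1736 0.3834] f [ 0.3  0.3 -4.6] w 35.2 insp [-0.0414  0.2462  0.3834]
toolx [ 0.083 -0.009 -0.996] rollneeded to -spy 171.4
[-0.758  0.05   0.395  1.458  0.019  1.562  1.288]
```

```bash
python3 - <<'E'
from t import *
print(go(spw([-.142,.105,.335])))
E
```

```text
[  44.3 -153.9  -82.1]
```

Call:
jog_arm:
  claw: [20, 20, 20, 20, 20]
  xyz:
    - [5, -35, -20]
    - [10, -70, -40]
    - [20, -110, -60]
    - [32, -154, -82]
    - [38, -154, -82]
  roll: [-4, -8.6, -8.6, -8.6, -8.6]

```text
time: 12.8
position: [0.4709, 0.0043, 0.3377]
tool_rot: [-0.188, 1.489, 0.154]
ft_force: [0.0, -1.1, -3.5]
grip_width: 0.399
```

Call:
jog_arm:
  claw: [20, 20]
  xyz:
    - [0, 0, 0]
    - [0, 0, 0]
  roll: [0, 0]

```text
time: 13.0
position: [0.4693, 0.0033, 0.3355]
tool_rot: [-0.189, 1.493, 0.152]
ft_force: [-0.1, 0.1, -4.2]
grip_width: 0.402
```

```bash
python3 - <<'E'
from h import *
im,d=grab('side'); x,y=150,80; a=im[y:y+150,x:x+150,::-1]
cv2.imwrite('pics/n1.png',cv2.resize(a,(600,600),interpolation=cv2.INTER_CUBIC))
grab('top')
E
sed -i 's/gunfit()/gunfit(-1)/' gun.py
python3 gun.py; python3 -c "
from t import *
print(st['joint_positions'].round(3),((proj('side',[p,spw([-.027,.105,.1435])])-[150,80])*4).round())"
```

```text
t 13.1 p [0.4706 0.0051 0.3369] f [ 0.5  1.2 -4. ] w 35.0 insp [-0.1482  0.0981  0.3369]
toolx [ 0.075 -0.014 -0.997] rollneeded to -spy 179.5
side 460
top 0
tilt deg [33.2 -1.9] off mm [-0.2 -1.4] n 460 rms 0.0025
[ 0.53996678  0.09216033 -0.83662557] angle gun-toolx 29.125490409864405
[-0.654 -0.2    0.486  1.753  0.12   1.494  1.615] [[361. 148.]
 [197. 419.]]
```

View pics/n1.png

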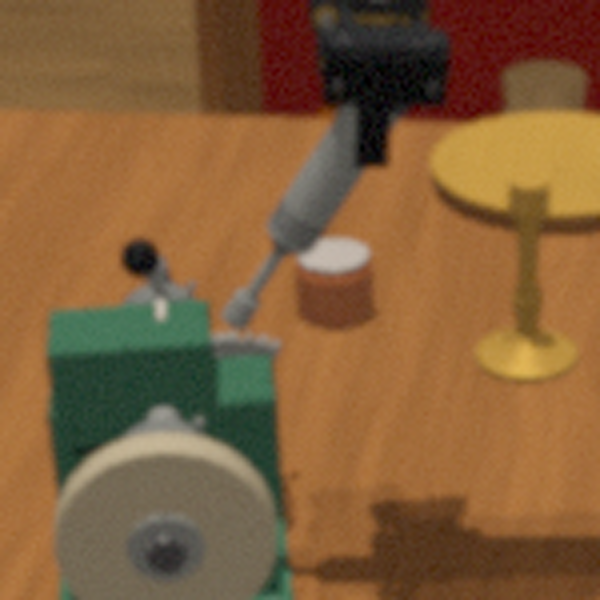

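The coupler is at (235,315) above the nipple at (198,420), where I predicted (197,419). The knob at (140,257) is still in the off notch. I'll refine the spindle and coupler positions from the same camera's depth.

```bash
cat > rel.py <<'E'
from gun import *
def rel(sock=.164):
    x,u=gunfit(-1,('side',)); im,d=load('side'); W=cloud('side',d); L=sp.inv().apply((W-O).reshape(-1,3)).reshape(W.shape)
    G=p-r.as_matrix()[:,0]*.0187+sp.apply([x[2],x[3],0])
    # project: gun axis points; shift of G along u so perpendicular foot near pinch
    pin=p-r.as_matrix()[:,0]*.0187; G=G+u*((pin-G)@u)
    S=G+u*sock
    l=L[(abs(L[...,0]-.02)<.04)&(abs(L[...,2]-.14)<.02)&(abs(L[...,1]-.035)<.02)]
    print('guard +y face y mm',np.median(l[:,1])*1000 if len(l) else None,len(l))
    l=L[(abs(L[...,0]-.02)<.03)&(abs(L[...,1])<.02)&(abs(L[...,2]-.169)<.012)]
    print('guard top z',np.median(l[:,2])*1000,len(l))
    q=W.reshape(-1,3); s_=(q-G)@u; dd=np.linalg.norm(q-G-np.outer(s_,u),axis=1)
    m=(dd<.016)&(s_>.1)&(s_<.2); h=np.histogram(s_[m],bins=np.arange(.1,.2,.005)); print('axial hist from grip',h[0])
    m=(dd<.02)&(s_>.145)&(s_<.168); c=q[m]; 
    print('coupler pts',m.sum(),'mean sp offset from axis mm',(sp.inv().apply(c-G-np.outer(s_[m],u)).mean(0)*1000).round(1))
    N=spw([-.027,.105,.1435])
    print('S sp',sp.inv().apply(S-O).round(4),'S->N sp mm',(sp.inv().apply(N-S)*1000).round(1),'tool mm',(r.inv().apply(N-S)*1000).round(1))
    return G,u,S,N
if __name__=='__main__':
    G,u,S,N=rel()
    print('proj pinch,shoulder,socket,mouth,nipple px*4',((proj('side',[G,G+u*.098,S,S+u*.0055,N])-[150,80])*4).round().tolist())
E
python3 rel.py
```

```text
side 460
tilt deg [33.2 -1.9] off mm [-0.2 -1.4] n 460 rms 0.0025
guard +y face y mm 37.75809084749379 329
guard top z 168.63403860689962 131
axial hist from grip [ 5  5  5  6  6  5  6  6  6 14 13 13 13 10  3  0  0  0  0]
coupler pts 60 mean sp offset from axis mm [1.7 6.7 0.9]
S sp [-0.06    0.0918  0.2183] S->N sp mm [ 33.   13.2 -74.8] tool mm [76.5 15.8 27.5]
proj pinch,shoulder,socket,mouth,nipple px*4 [[363.0, 121.0], [286.0, 237.0], [237.0, 312.0], [233.0, 318.0], [197.0, 419.0]]
```

```bash
python3 - <<'E'
from t import *
print((r.inv().apply(sp.apply([18.7,15.2,-54.3]))).round(1))
E
```

```text
[55.  17.1 14.7]
```

Call:
jog_arm:
  claw: [20, 20, 20, 20, 20]
  xyz:
    - [15, 10, 5]
    - [32, 17, 10]
    - [45, 17, 14]
    - [53, 17, 15]
    - [53, 17, 15]
  roll: [0, 0, 0, 0, 0]

```text
time: 13.6
position: [0.4851, 0.0238, 0.2833]
tool_rot: [-0.191, 1.493, 0.153]
ft_force: [0.0, -1.4, -3.1]
grip_width: 0.403
```

Call:
jog_arm:
  claw: [20, 20]
  xyz:
    - [0, 0, 0]
    - [0, 0, 0]
  roll: [0, 0]

```text
time: 13.8
position: [0.4854, 0.0235, 0.284]
tool_rot: [-0.19, 1.492, 0.153]
ft_force: [-0.5, 0.3, -3.9]
grip_width: 0.399
```

```bash
python3 - <<'E'
from h import *
im,d=grab('side'); x,y=165,125; a=im[y:y+100,x:x+100,::-1]
cv2.imwrite('pics/n2.png',cv2.resize(a,(600,600),interpolation=cv2.INTER_CUBIC))
E
python3 - <<'E'
from rel import *
info(); G,u,S,N=rel(); N=spw([-.027,.107,.1435])
print('proj shoulder,socket,mouth,nipple px*6',((proj('side',[G+u*.098,S,S+u*.0055,N])-[165,125])*6).round().tolist())
print('S->N sp',(sp.inv().apply(N-S)*1000).round(1))
E
```

```text
t 13.85 p [0.4854 0.0236 0.2841] f [ 0.1  0.5 -3.5] w 35.0 insp [-0.1295  0.1128  0.2841]
toolx [ 0.074 -0.016 -0.997] rollneeded to -spy 179.5
side 489
tilt deg [36.4 -2.5] off mm [-2.6  0.9] n 489 rms 0.0034
guard +y face y mm 37.627213967450665 328
guard top z 168.69121009585407 135
axial hist from grip [ 5  2  8  5  6  7  5  6  6 16 10 11 15 10  2  0  0  4  5]
coupler pts 60 mean sp offset from axis mm [-2.1  6.8 -1.9]
S sp [-0.0352  0.1072  0.1696] S->N sp mm [  8.2  -2.2 -26.1] tool mm [26.7 -1.3  6.4]
proj shoulder,socket,mouth,nipple px*6 [[298.0, 206.0], [219.0, 311.0], [213.0, 319.0], [206.0, 360.0]]
S->N sp [  8.2  -0.2 -26.1]
```

View pics/n2.png

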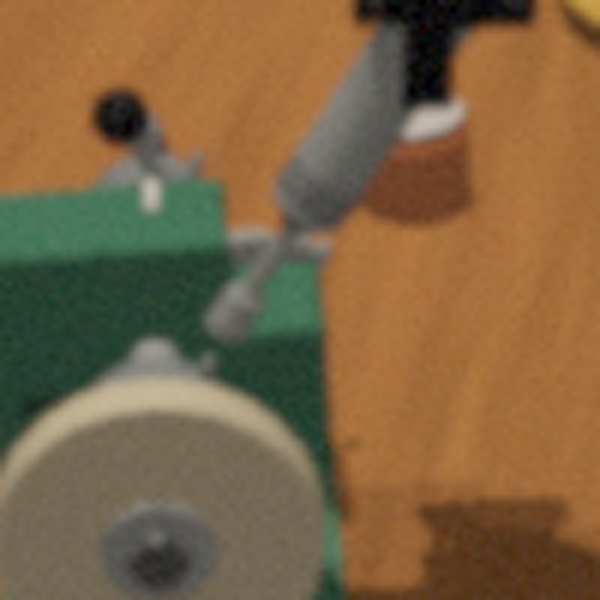

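```bash
python3 - <<'E'
from t import *
S=np.array([-.0413,.1065,.1655]); a=np.radians(33.2); u=np.array([np.sin(a),0.033,-np.cos(a)])
pts=[S-u*.066,S-u*.02,S,S+u*.0055]+[np.array([-.027,y,.1435]) for y in(.105,.107)]
print(((proj('side',[spw(q) for q in pts])-[165,125])*6).round().tolist())
im,d=load('side'); W=cloud('side',d); 
L=sp.inv().apply((W-O).reshape(-1,3)).reshape(W.shape)
for v,uu in((181,199),(179,200),(177,202),(175,204),(184,199),(185,199),(185,200),(184,200)): print(uu,v,L[v,uu].round(4))
print(sp.as_rotvec(), (r.inv().apply(sp.apply([14.3,.5,-22]))).round(1), (r.inv().apply(sp.apply([.56,0,-.83]))).round(3))
E
```

```text
[[305.0, 204.0], [255.0, 283.0], [233.0, 317.0], [227.0, 326.0], [205.0, 358.0], [206.0, 360.0]]
199 181 [-0.0257  0.0385  0.1163]
200 179 [-0.0306  0.1155  0.1677]
202 177 [-0.0365  0.118   0.1751]
204 175 [-0.0424  0.1188  0.1814]
199 184 [-0.0266  0.1086  0.1479]
199 185 [-0.0265  0.115   0.1485]
200 185 [-0.0291  0.1082  0.1442]
200 184 [-0.0293  0.1044  0.1452]
[0.        0.        0.2306238] [22.9  1.3 12.7] [0.866 0.032 0.501]
```

Projection and picture agree within about 1 px, and the coupler axis lines up with the nipple 26 mm out. I'll advance along the axis.

Call:
jog_arm:
  claw: [20, 20, 20, 20, 20]
  xyz:
    - [5, 0, 3]
    - [9, 0, 5]
    - [13, 0, 7.5]
    - [16, 0, 9.5]
    - [16, 0, 9.5]
  roll: [0, 0, 0, 0, 0]

```text
time: 14.35
position: [0.4949, 0.0255, 0.2678]
tool_rot: [-0.191, 1.495, 0.153]
ft_force: [-2.4, -0.9, -3.6]
grip_width: 0.401
```

```bash
cat > w.py <<'E'
from t import *
info(); S=np.array([-.0413,.1065,.1655])+sp.inv().apply(p-O)-[-.1295,.1128,.2841]
N=np.array([-.027,.1065,.1435]); a=np.array([.565,0,-.825]); dlt=N-S
print('S->N sp (if rigid)',(dlt*1000).round(1),'axial',(dlt@a*1000).round(1),'axial force',-sp.inv().apply(np.array(st['ft_force'])-[0,0,-3.8])@a, 'sp f',sp.inv().apply(np.array(st['ft_force'])).round(1),'tool',(r.inv().apply(sp.apply(dlt))*1000).round(1))
E
python3 w.py
```

```text
t 14.35 p [0.4949 0.0255 0.2678] f [-2.4 -0.9 -3.6] w 34.9 insp [-0.1199  0.1124  0.2678]
toolx [ 0.071 -0.016 -0.997] rollneeded to -spy 179.5
S->N sp (if rigid) [ 4.7  0.4 -5.7] axial 7.3 axial force 1.5468911043859694 sp f [-2.5 -0.4 -3.6] tool [5.9 0.6 4.3]
```

Call:
jog_arm:
  claw: [20, 20, 20]
  xyz:
    - [2, 0, 1.2]
    - [4, 0, 2.5]
    - [4, 0, 2.5]
  roll: [0, 0, 0]

```text
time: 14.65
position: [0.4977, 0.026, 0.2629]
tool_rot: [-0.191, 1.495, 0.153]
ft_force: [1.0, 0.2, -7.8]
grip_width: 0.397
```

```bash
python3 w.py; python3 - <<'E'
from h import *
im,d=grab('side'); x,y=175,150; a=im[y:y+60,x:x+60,::-1]
cv2.imwrite('pics/n3.png',cv2.resize(a,(600,600),interpolation=cv2.INTER_CUBIC))
E
```

```text
t 14.65 p [0.4977 0.026  0.2629] f [ 1.   0.2 -7.8] w 34.6 insp [-0.117   0.1123  0.2629]
toolx [ 0.071 -0.017 -0.997] rollneeded to -spy 179.5
S->N sp (if rigid) [ 1.8  0.5 -0.8] axial 1.7 axial force -3.8922615070523117 sp f [ 1.  -0.  -7.8] tool [0.9 0.5 1.8]
```

View pics/n3.png

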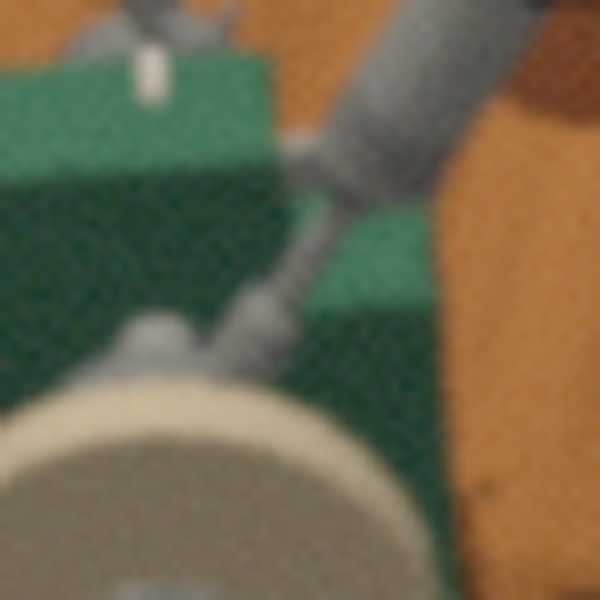

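The coupler sits over the nipple at about (240,340), and the nozzle line runs down to it. The tool is being pulled inward by about 4 N, so it has snapped on. That's my 12th and last picture. Now I'll push in along the axis.

Call:
jog_arm:
  claw: [20, 20, 20, 20, 20]
  xyz:
    - [1, 0, 1]
    - [1.7, 0, 1]
    - [3.5, 0, 2]
    - [5, 0, 3]
    - [5, 0, 3]
  roll: [0, 0, 0, 0, 0]

```text
time: 15.2
position: [0.5004, 0.0264, 0.2594]
tool_rot: [-0.191, 1.496, 0.153]
ft_force: [-7.0, -2.1, 4.4]
grip_width: 0.404
```

```bash
python3 w.py
```

```text
t 15.2 p [0.5004 0.0264 0.2594] f [-7.  -2.1  4.4] w 35.2 insp [-0.1143  0.1121  0.2594]
toolx [ 0.07  -0.016 -0.997] rollneeded to -spy 179.5
S->N sp (if rigid) [-0.9  0.7  2.7] axial -2.7 axial force 10.89357634823252 sp f [-7.3 -0.4  4.4] tool [-2.8  0.6 -0.7]
```

Call:
jog_arm:
  claw: [20, 20, 20, 20, 20]
  xyz:
    - [2, 0, 1.2]
    - [4, 0, 2.4]
    - [6, 0, 3.6]
    - [8, 0, 4.8]
    - [8, 0, 4.8]
  roll: [0, 0, 0, 0, 0]

```text
time: 15.7
position: [0.5047, 0.0271, 0.2532]
tool_rot: [-0.19, 1.498, 0.154]
ft_force: [-8.9, -0.8, 7.5]
grip_width: 0.403
```

```bash
python3 w.py
```

```text
t 15.7 p [0.5047 0.0271 0.2532] f [-8.9 -0.8  7.5] w 35.1 insp [-0.11    0.1118  0.2532]
toolx [ 0.068 -0.016 -0.998] rollneeded to -spy 179.5
S->N sp (if rigid) [-5.2  1.   8.9] axial -10.3 axial force 14.335722091976647 sp f [-8.9  1.2  7.5] tool [-9.2  0.7 -4.7]
```

Call:
jog_arm:
  claw: [20, 20, 20, 20, 20]
  xyz:
    - [2, 0, 1.2]
    - [4, 0, 2.4]
    - [5.5, 0, 3.3]
    - [7, 0, 4.2]
    - [7, 0, 4.2]
  roll: [0, 0, 0, 0, 0]

```text
time: 16.2
position: [0.5076, 0.0274, 0.2497]
tool_rot: [-0.189, 1.501, 0.154]
ft_force: [-15.4, -2.4, 15.5]
grip_width: 0.4
```

```bash
python3 w.py
```

```text
t 16.2 p [0.5076 0.0274 0.2497] f [-15.4  -2.4  15.5] w 34.8 insp [-0.1071  0.1114  0.2497]
toolx [ 0.065 -0.015 -0.998] rollneeded to -spy 179.5
S->N sp (if rigid) [-8.1  1.4 12.4] axial -14.9 axial force 24.698402593330982 sp f [-15.6   1.2  15.5] tool [-12.9   1.   -7.4]
```

```bash
python3 - <<'E'
from h import *
for i in range(6): grab('side')
E
python3 w.py; python3 - <<'E'
from rel import *
G,u,S,N=rel(.149); print('lean',np.degrees(np.arctan2(-sp.inv().apply(u)[0],-sp.inv().apply(u)[2])))
# geometric lean: nipple to pinch
pin=p-r.as_matrix()[:,0]*.0187; v=sp.inv().apply(pin-spw([-.027,.107,.1435])); print('nipple->pinch mm',(v*1000).round(1),np.linalg.norm(v),'lean',np.degrees(np.arctan2(-v[0],v[2])),'side',np.degrees(np.arctan2(v[1],v[2])))
im,d=load('side')
hsv=cv2.cvtColor(im,cv2.COLOR_RGB2HSV); k=(hsv[130:165,165:200,2]<45); ys,xs=np.nonzero(k); print('knob px',xs.mean()+165,ys.mean()+130, proj('side',spw([-.053+.15*np.sin(.444),-.054,.06+.15*np.cos(.444)])))
E
```

```text
t 16.5 p [0.5076 0.0274 0.2497] f [-15.3  -3.   16.2] w 35.1 insp [-0.1071  0.1114  0.2497]
toolx [ 0.065 -0.015 -0.998] rollneeded to -spy 179.5
S->N sp (if rigid) [-8.1  1.4 12.4] axial -14.8 axial force 25.300967591381106 sp f [-15.5   0.6  16.2] tool [-12.9   0.9  -7.4]
side 443
tilt deg [34.1 -0.9] off mm [ 0.8 -0.6] n 436 rms 0.004
guard +y face y mm 37.81587785295276 320
guard top z 168.58795846960263 134
axial hist from grip [ 1  6  8  5  7  2 16 12 12 15  8  2  9  2  0  0  0  0  0]
coupler pts 42 mean sp offset from axis mm [3.7 1.6 2.5]
S sp [-0.0242  0.1089  0.1453] S->N sp mm [-2.8 -3.9 -1.8] tool mm [ 1.8 -3.9 -2.9]
lean -34.05670539113445
nipple->pinch mm [-81.2   5.  124.9] 0.14903333067382157 lean 33.02549766629747 side 2.280435276426308
knob px 184.91666666666666 144.61111111111111 [[184.17588102 143.62945503]]
```

All checks agree: the coupler moved back 15 mm relative to the barrel, nipple to grip is 149 mm (164 − 15), lean is about 34°, 25 N is held steadily, and the knob is in the off notch. Handing in.

```bash
python3 -c "
from h import *
print(order.close_job()); s=get_state(); print(s['time'],s['ft_force'],s['position'])"
```

```text
the job is handed in; nothing more can be done
None
the job is handed in; nothing more can be done
```

The belt lever is in the off notch, and the grease gun is snapped onto the wheel-end nipple and held pushed in to the end of its stroke. I handed the job in at about 16.5 s. No verdict is reported.

**How it was done:**
- **Lever:** I pushed it to its stop with closed fingers and backed off; it stayed in the notch by itself.
- **Gun:** the moves could not pitch the tool directly. I gripped the gun in its holder and tilted it in the jaws by levering the coupler against the hole's rim. Then I rolled the tool half a turn, pressed the coupler on and pushed the gun in.

**Last checks:**
- **Lever:** the knob was within about 1 px of its expected off-notch place.
- **Coupler:** a pull of about 4 N towards the nipple as it went on, which I read as the snap.
- **Stroke:** the grip was 149 mm from the nipple (164 − 15), and the coupler sat about 15 mm nearer the barrel in the depth image. About 25 N axial force was steady over 0.3 s.
- **Angle:** the gun leaned 33–34°, against the nipple's 35°.

**Disagreements:**
- **Spindle y position:** camera depth put the guard face about 2.8 mm further in y than my spindle fit. I used a compromise of about 2 mm, then 1.5 mm on the final approach.
- **Socket position:** the last depth-only fit put the socket about 5 mm from the nipple. I judged that fit contaminated by the background and relied on the force and distance checks instead.
- **Other objects:** I did not measure the candlestick, tankard and tin again at the end. No contact with them was noticed.

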